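Uncap an electrode on the spinning carousel and hold it level for inspection

ROBOT

A 7-joint arm with a two-finger parallel gripper is mounted at the origin on a cart in front of the work surface, level with it; the furniture and walls round the work are solid. World frame = base frame: x ahead of the robot, y to its left, z up, the work surface at z = 0. Lengths are in m, angles in rad, forces in N, time in s.
With the tool pointing down it reaches from about 0.4 to 0.85 m from the base axis. Payload 10.4 kg.
Tool frame: the origin (TCP) lies midway between the tips of the shut fingers; the grasp point (between the pads) lies 19 mm behind it; z points along the fingers, y is the line along which they close (so a half turn about z gives the same grasp; the last joint's range is limited). The gripper opens to 87 mm and grips with 3 to 60 N. Pads are 19 mm wide; open, the fingers measure 117 mm over their backs; the gripper's body (75 mm by 190 mm) begins 51 mm behind the grasp point.
Start: joints at [-1.299, 0.332, -0.065, 1.46, 0.022, 1.35, -0.088], TCP at [0.182, 0.598, 0.223] pointing down, gripper open.
Joint ranges: [-2.6, 2.6], [-0.5, 2.12], [-1.47, 1.34], [0.16, 2.42], [-1.27, 4.41], [0.06, 2.06], [-2.6, 2.6]. Speed limits (rad/s): [2.22, 2.22, 2.79, 2.79, 3.14, 3.14, 3.14].

INTERFACE

Orientations are given as a unit quaternion [x, y, z, w].
In Python, from bench import r gives the robot as it stands.
- The arm moves only by the tool arm_command, never from a script. Its argument "moves" is one flat list of numbers, 4 for each row, row after row: the shift along the tool's x, y, z in cm, then the turn about the tool's z in degrees. A call has 1 to 12 rows; each row shifts and turns the commanded pose from where the row before left it, along the tool's axes as they then stand; what a row does not reach is not made up. A row lasts 1/12 s, in which the tool goes at most 41.7 mm and 7.16 degrees, less where a joint would pass 70% of its speed; a pose out of reach is approached as far as the arm can. A call with a gripper value outside its range is refused whole. "fingers" is the opening in per cent of the stroke, from 0 (shut) to 100 (fully open), set as the call begins (left out, the last holds). The fingers move at their own pace and stop on an object; "squeeze" is the grip in N (left out, the last holds). Time passes only in rows, so rows that do not move let the fingers close. It gives the time, the measured TCP pose, the force, the opening and the grip force at its end, in the units of the state.
- r.read_state(): the state, without advancing time (a new reading comes with each control period).
- r.camera(name): name is "scene" or "top" or "wrist"; returns the picture (420x560x3 uint8, red, green, blue); there is no depth.
- r.camera_info(name): a dict with "fx", "fy", "cx", "cy" (pixels), "origin" and "attitude" of the camera in the world. Camera axes: x right, y up, looking along -z (the intrinsics and any distortion apply to the point x, -y, -z); pixel columns grow to the right and rows downward; lengths in m; the calibration is good to about 2 mm. A picture is of the moment at which its call begins: read the wrist's pose just before it. camera_info takes no time and is no camera call; for the wrist camera it gives the pose at the moment of the call.
- r.close_job(): hands the job in; it is judged then, once.
The state is a dict: "time": time; "joint_positions": joint angles; "joint_vel": joint speeds; "joint_torque": joint torques, N m; "ee_pos": TCP position; "eef_rot": TCP orientation; "ft_force": force on the tool from outside, world axes, zero at the start; "torque": the same for the moment, N m; "width": finger opening in m; "grip_force": force on a finger pad.
Only numpy, scipy, OpenCV 4.12 (cv2) and the standard library are available. Lean on these libraries where they do the work, as an engineer would, in place of code of your own. Each camera call takes 0.05 s, during which the arm holds its last target. There are 200 camera calls.

TASK

On the freely spinning carousel an electrode stands face down in its socket under a white storage cap. Lift the cap off and stand it upright, open end down, in the square weighing boat on the bench; then draw the electrode out of its socket, turn it level and keep it held up clear above everything so that its end face can be inspected. The program finishes while the gripper still holds the electrode level, still, about 20 cm or more above the bench; the two vials must stay standing in their cups on the carousel.

Things in the scene. Friction and masses are not known exactly. Their poses are not given: they have to be found in the camera images.
- carousel: Fixed black foot under an aluminium disc, 170 mm across, top 28 mm above the bench. The disc spins almost without resistance about the vertical through this origin (on the bench); this frame does not turn with it. On it, 58 mm out, 90 degrees apart: two electrode sockets (29 mm wide, top 50 mm up; one empty, across the axis from the other) and between them two vial cups (32 mm wide, top 42 mm up).
- socket_mouth (a point): Centre of the mouth of the occupied electrode socket, 50 mm above the bench; bore 13.4 mm wide, 20 mm deep. Turns with the disc; x axis radially away from the carousel's axis, z up.
- cap: White plastic storage cap: plain tube 27 mm outside, 21 mm inside, 60 mm tall, 25 g, closed on top. Origin at the centre of its open lower rim, z up along its axis. It stands loosely on the rim of the occupied socket (50 to 110 mm above the bench) over the electrode, which reaches 52 mm up inside it: lift it straight up more than 55 mm before moving sideways.
- electrode: Electrode 72 mm long, 30 g: white shaft 12 mm thick, 52 mm long, ending in the flat face; brass pin 5 mm thick, 20 mm long at the other end. y runs along it towards the face; its axis is 6 mm from the origin in +z; shaft y -16 to +36 mm, pin -36 to -16. Stands face down in the socket with slight play; bare shaft 50 to 82 mm, pin to 102 mm above the bench. Grip the shaft.
- electrode_face (a point): Centre of the electrode's flat end face (lower end at the start, 30 mm above the bench); axes as electrode.
- electrode_pin_end (a point): Tip of the electrode's brass pin (upper end at the start, 102 mm above the bench); axes as electrode.
- weigh_boat: White square weighing boat lying loose on the bench right of the carousel: 61 x 61 mm outside, walls 2 mm thick and 14 mm high, floor 2 mm thick, 40 g. Origin at the centre of its underside, x and y along its sides, z up.
- vial_a: Sample vial with screw cap, 23 mm in diameter, 51 mm tall, standing in one vial cup of the carousel (30 to 81 mm above the bench). Origin at the centre of its underside, z up. Leave it standing.
- vial_b: The other sample vial, same size, in the vial cup across the axis (30 to 81 mm above the bench). Origin at the centre of its underside, z up. Leave it standing.
Mind the look-alikes: they are no part of the job. What is shaped like the cap but red is not meant.

How it is judged:
On the way:
1. the cap stands upright and released in the weighing boat (horizontal distance between cap and weigh_boat below 0.022 m and z of cap in the frame of weigh_boat below 0.01 m and angle between cap's own z axis and vertical below 0.15 rad and angle between the z axis of cap and the z axis of weigh_boat, either way round below 0.15 rad and height (world z) of weigh_boat below 0.01 m and contact force between the fingers and cap below 0.1 N), for 0.2 s.
At the end, for the whole second after the job is handed in: Cap upright (0.15 rad), released, in the boat, within 22 mm of its centre; electrode held still by the fingers, off carousel and cap, level within 0.4 rad, both ends over 180 mm above the bench; both vials standing in their cups (all of step 1 and height (world z) of each of electrode_face, electrode_pin_end above 0.18 m and angle between electrode's own y axis and vertical between 1.17 and 1.97 rad and contact force between the fingers and electrode above 0.5 N and contact force between electrode and carousel below 0.05 N and contact force between electrode and cap below 0.05 N and linear speed of electrode below 0.03 m/s and angle between each of vial_a, vial_b's own z axis and vertical below 0.35 rad and horizontal distance between each of vial_a, vial_b and carousel below 0.07 m and height (world z) of vial_a between 0.02 and 0.04 m and height (world z) of vial_b between 0.02 and 0.04 m); the arm keeps its last pose, push and grip.
It fails at once if a vial on the carousel is knocked over (angle between any of vial_a, vial_b's own z axis and vertical above 0.6 rad).
It also fails if it takes over 58 s, if anything falls off the work surface, if the arm or the gripper's body presses on something with over 40 N, if the wrist force passes 120 N, or if a joint passes its speed limit or range.

## Working session

There is one attempt and no reset: what is moved stays moved. The work goes in short steps, Python scripts to look and compute and a tool call to move; the robot and the scene stay as the last step left them, time stands still between calls to the robot, and variables do not carry over. Pictures are saved under pics/ and viewed, at most 10 in all, crops included, and the job is handed in when it is done.

Besides the shell and the picture viewer there is one more tool, called after "Request:" as name(argument=value, ...) on one line, values as JSON. arm_command: Moves the arm, as the interface text tells. Its arguments: {"type":"object","properties":{"moves":{"type":"array"},"fingers":{"type":"number"},"squeeze":{"type":"number"}},"required":["moves"]}

```bash
ls; mkdir -p pics
python3 - <<'E'
from bench import r
import cv2,numpy as np
s=r.read_state();print(s['time'],s['ee_pos'],s['eef_rot'],s['width'])
ims=[]
for n in("scene","top"):
    i=r.camera_info(n);print(n,i)
    im=r.camera(n)[:,:,::-1];cv2.imwrite(f'pics/{n}0.png',im)
print(r.camera_info('wrist'))
E
```

```text
pics
0.0 [0.18148917 0.59763625 0.22173218] [ 1.46865206e-01  9.89156233e-01 -7.43508874e-04 -7.09756827e-05] 0.0871013637686504
scene {'fx': 447.02307460899806, 'fy': 447.02307460899806, 'cx': 270.46732885574204, 'cy': 211.0448732511061, 'origin': array([ 0.1941415 , -0.74701307,  0.59093238]), 'attitude': array([ 0.46782828, -0.0951291 , -0.18553688,  0.85887322])}
top {'fx': 481.44613725265384, 'fy': 481.44613725265384, 'cx': 286.41437127090626, 'cy': 206.99788504915153, 'origin': array([ 0.46930841, -0.03762966,  1.14789206]), 'attitude': array([ 0.0075565 , -0.01607336, -0.69694461,  0.71690498])}
{'fx': 289.8126315746201, 'fy': 289.8126315746201, 'cx': 281.0117213361611, 'cy': 215.06431082692046, 'origin': array([0.11830315, 0.6163121 , 0.38518604]), 'attitude': array([-0.09820297, -0.07151049,  0.59149057,  0.79710811])}
```

View pics/scene0.png

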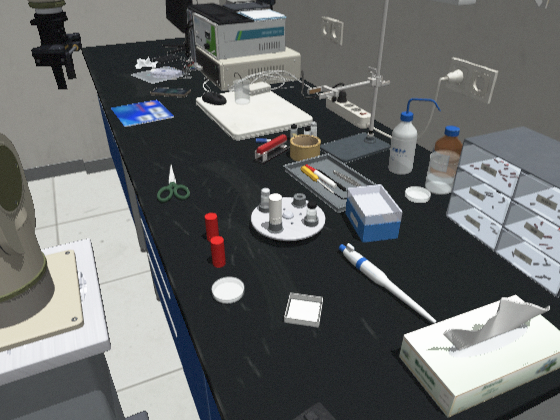

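View pics/top0.png

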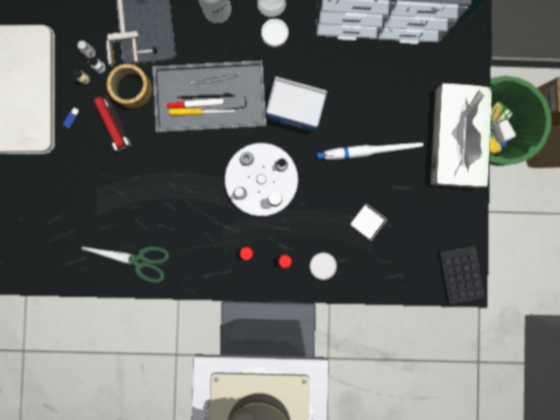

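Candidates for the cap: the white tube in scene (275,212) / top (274,199); vials with white lids at top (240,193) and (282,165); red tubes at top (247,254) and (285,261); round white dish at (322,266). The tall white tube on the carousel fits. I'll check it in a close crop.

```bash
python3 - <<'E'
import cv2,numpy as np
a=cv2.imread('pics/scene0.png')[175:250,240:340];b=cv2.imread('pics/top0.png')[135:260,210:400]
a=cv2.resize(a,(500,375),interpolation=2);b=cv2.resize(b,None,fx=3,fy=3,interpolation=2)[:, :300]
b=cv2.imread('pics/top0.png')[135:225,215:305];b=cv2.resize(b,(375,375))[:, :300]
cv2.imwrite('pics/c0.png',np.hstack([a,b]))
E
cat > h.py <<'E'
import numpy as np,cv2
from scipy.spatial.transform import Rotation as R
from bench import r
def ray(info,u,v):
    d=np.array([(u-info['cx'])/info['fx'],-(v-info['cy'])/info['fy'],-1.])
    return np.array(info['origin']),R.from_quat(info['attitude']).apply(d)
def onz(info,u,v,z):
    o,d=ray(info,u,v);return o+d*(z-o[2])/d[2]
def proj(info,p):
    c=R.from_quat(info['attitude']).inv().apply(np.array(p)-info['origin'])
    return info['cx']+info['fx']*c[0]/-c[2],info['cy']-info['fy']*c[1]/-c[2]
E
python3 - <<'E'
from h import *
t=r.camera_info('top');im=cv2.imread('pics/top0.png')
g=cv2.cvtColor(im,6)
def blobs(x0,y0,x1,y1,th):
    m=np.uint8(g[y0:y1,x0:x1]>th);c,_=cv2.findContours(m,0,1)
    return max(c,key=cv2.contourArea)+[x0,y0]
c=blobs(215,135,305,225,90);(u,v),_=cv2.minEnclosingCircle(c);print('disc',u,v,onz(t,u,v,.028),_*2/481*1.12)
c=blobs(340,195,395,250,90);q=cv2.minAreaRect(c);print('boat',q,onz(t,*q[0],.008))
bx=cv2.boxPoints(q);P=[onz(t,*p,.014) for p in bx];print([np.linalg.norm(P[i]-P[i-1]) for i in range(4)],np.degrees(np.arctan2(*(P[1]-P[0])[[1,0]])))
print('cap approx',onz(t,274.5,199,.11))
s=r.camera_info('scene');print('scene cap top',onz(s,275,197,.11))
E
```

```text
disc 261.0362548828125 179.056396484375 [0.57038389 0.01035604 0.028     ] 0.17359150908345247
boat ((367.72003173828125, 221.54000854492188), (27.799999237060547, 27.200000762939453), 36.869895935058594) [ 0.47859737 -0.24456882  0.008     ]
[np.float64(0.06542831411796615), np.float64(0.0643982513293565), np.float64(0.06555456260651858), np.float64(0.06436179293430765)] -35.48519346511552
cap approx [ 0.52071027 -0.02346287  0.11      ]
scene cap top [ 0.52237859 -0.02301552  0.11      ]
```

View pics/c0.png

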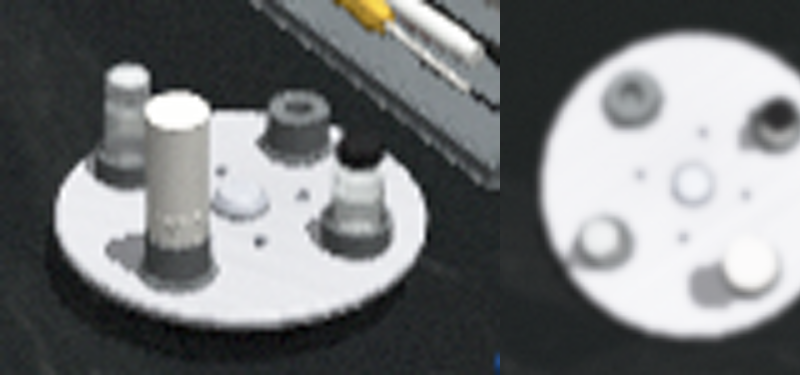

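```bash
cat >> h.py <<'E'
def yaw(q): y=R.from_quat(q).as_matrix()[:,1];return np.degrees(np.arctan2(y[1],y[0]))
def plan(target,dyaw=0,n=12):
    "equal steps in world; printed as tool-axis cm + deg per row (dyaw world deg, tool down)"
    s=r.read_state();M=R.from_quat(s['eef_rot']);d=(np.array(target)-s['ee_pos'])/n
    out=[]
    for k in range(n):
        Mk=R.from_euler('z',dyaw*k/n,degrees=True)*M
        out.append(list(np.round(Mk.inv().apply(d)*100,2))+[round(-dyaw/n,2)])
    print('t',s['time'],'pos',s['ee_pos'],'yaw',yaw(s['eef_rot']))
    print(np.array(out).tolist() if dyaw else (np.round(M.inv().apply(d*n)*100,2),out[0]))
E
python3 - <<'E'
from h import *
plan([.521,-.023,.20],-128.6,24)
E
```

```text
t 0.1 pos [0.18151633 0.59768414 0.22183317] yaw 73.11101760582092
[[-2.1, -2.06, 0.09, 5.36], [-2.29, -1.86, 0.09, 5.36], [-2.45, -1.64, 0.09, 5.36], [-2.59, -1.4, 0.09, 5.36], [-2.71, -1.15, 0.09, 5.36], [-2.81, -0.89, 0.09, 5.36], [-2.88, -0.63, 0.09, 5.36], [-2.93, -0.36, 0.09, 5.36], [-2.95, -0.08, 0.09, 5.36], [-2.94, 0.19, 0.09, 5.36], [-2.91, 0.47, 0.09, 5.36], [-2.85, 0.74, 0.09, 5.36], [-2.77, 1.0, 0.09, 5.36], [-2.67, 1.26, 0.09, 5.36], [-2.54, 1.5, 0.09, 5.36], [-2.39, 1.73, 0.09, 5.36], [-2.21, 1.95, 0.09, 5.36], [-2.02, 2.14, 0.09, 5.36], [-1.81, 2.32, 0.09, 5.36], [-1.59, 2.48, 0.09, 5.36], [-1.35, 2.62, 0.09, 5.36], [-1.1, 2.73, 0.09, 5.36], [-0.84, 2.83, 0.09, 5.36], [-0.57, 2.89, 0.09, 5.36]]
```

Request:
arm_command(moves=[-2.1,-2.06,0.09,5.36,-2.29,-1.86,0.09,5.36,-2.45,-1.64,0.09,5.36,-2.59,-1.4,0.09,5.36,-2.71,-1.15,0.09,5.36,-2.81,-0.89,0.09,5.36,-2.88,-0.63,0.09,5.36,-2.93,-0.36,0.09,5.36,-2.95,-0.08,0.09,5.36,-2.94,0.19,0.09,5.36,-2.91,0.47,0.09,5.36,-2.85,0.74,0.09,5.36])

```text
time: 1.1
ee_pos: [0.3514, 0.2862, 0.2115]
eef_rot: [0.653, 0.758, -0.0, -0.0]
ft_force: [1.0, 0.6, 0.5]
width: 0.0872
grip_force: 0.0
```

Request:
arm_command(moves=[-2.77,1.0,0.09,5.36,-2.67,1.26,0.09,5.36,-2.54,1.5,0.09,5.36,-2.39,1.73,0.09,5.36,-2.21,1.95,0.09,5.36,-2.02,2.14,0.09,5.36,-1.81,2.32,0.09,5.36,-1.59,2.48,0.09,5.36,-1.35,2.62,0.09,5.36,-1.1,2.73,0.09,5.36,-0.84,2.83,0.09,5.36,-0.57,2.89,0.09,5.36], fingers=62)

```text
time: 2.1
ee_pos: [0.521, -0.024, 0.2008]
eef_rot: [0.956, 0.294, -0.0, -0.0]
ft_force: [-0.2, 0.9, 0.1]
width: 0.0543
grip_force: 0.0
```

Run:
```python
from h import *
plan([.521,-.023,.20])
print(r.read_state()['joint_positions'],r.read_state()['width'])
i=r.camera_info('wrist');im=r.camera('wrist')[:,:,::-1].copy()
print(i['origin'],i['attitude'].tolist())
cv2.imwrite('pics/w1.png',im)
print(proj(i,[.521,-.023,.11]),proj(i,[.521,-.023,.05]))
```

```text
t 2.1 pos [ 0.52101873 -0.0239878   0.20076501] yaw -55.783237605372626
(array([ 0.05, -0.08,  0.08]), [np.float64(0.0), np.float64(-0.01), np.float64(0.01), 0.0])
[-0.61213281  0.11793037  0.6202657   1.79223362 -0.07214297  1.25413789
 -0.94625287] 0.054253898768141455
[0.57433538 0.01213552 0.36412087] [-0.1075352950715573, 0.05646712568669533, -0.46418222681241633, 0.8773724889361545]
(np.float64(279.733325304773), np.float64(215.84258631633386)) (np.float64(279.92523532296053), np.float64(202.60893411320072))
```

View pics/w1.png

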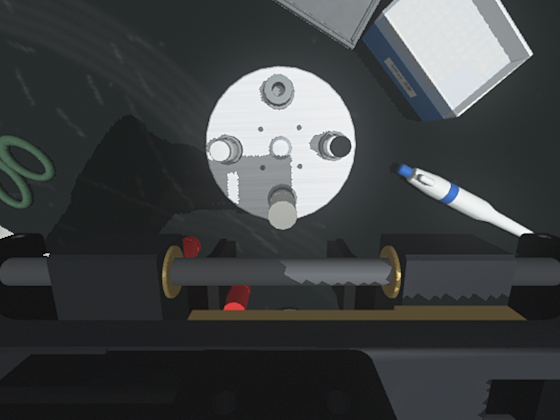

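The wrist view shows the cap top at (282,215) against the predicted (280,216), about 2 mm off along the closing line. The fingers straddle it, with both vials clear at (220,150) and (335,147).

Request:
arm_command(moves=[0.05,0.2,2,0,0,0,2.5,0,0,0,2.5,0,0,0,2.5,0,0,0,1.8,0,0,0,1,0,0,0,0,0])

```text
time: 2.73
ee_pos: [0.5208, -0.024, 0.0759]
eef_rot: [0.955, 0.296, -0.002, -0.0]
ft_force: [-0.5, -0.2, -0.0]
width: 0.054
grip_force: 0.0
```

Request:
arm_command(moves=[0,0,0,0,0,0,0,0,0,0,0,0,0,0,0,0,0,0,0,0,0,0,0,0,0,0,0,0,0,0,0,0], fingers=15, squeeze=8)

```text
time: 3.4
ee_pos: [0.5227, -0.024, 0.0785]
eef_rot: [0.955, 0.296, 0.001, -0.0]
ft_force: [0.1, 0.7, 5.4]
width: 0.0272
grip_force: 8.0
```

Request:
arm_command(moves=[0,0,-0.5,0,0,0,-1,0,0,0,-1.5,0,0,0,-2,0,0,0,-2,0,0,0,-2,0,0,0,-1,0,0,0,0,0])

```text
time: 4.07
ee_pos: [0.5235, -0.024, 0.1804]
eef_rot: [0.955, 0.296, 0.002, 0.0]
ft_force: [-0.0, -0.7, -0.4]
width: 0.027
grip_force: 8.0
```

Run:
```python
from h import *
plan([.4786,-.2446,.15])
```

```text
t 4.0667 pos [ 0.52346321 -0.02401837  0.18038459] yaw -55.53681457561431
(array([-16.19,  15.64,   3.  ]), [np.float64(-1.35), np.float64(1.3), np.float64(0.25), 0.0])
```

Request:
arm_command(moves=[-0.8,0.8,0,0,-1.6,1.5,0.2,0,-2.2,2.1,0.4,0,-2.4,2.3,0.5,0,-2.4,2.3,0.5,0,-2.4,2.3,0.5,0,-2.1,2.0,0.4,0,-1.5,1.5,0.3,0,-0.8,0.8,0.2,0,0,0,0,0,0,0,0,0])

```text
time: 4.98
ee_pos: [0.4758, -0.2447, 0.1468]
eef_rot: [0.955, 0.295, -0.001, -0.0]
ft_force: [0.2, 0.1, 0.5]
width: 0.0273
grip_force: 8.0
```

Run:
```python
from h import *
plan([.4786,-.2446,.0325])
im=r.camera('scene')[:,:,::-1];im2=r.camera('top')[:,:,::-1]
cv2.imwrite('pics/s2.png',np.hstack([cv2.resize(im[160:340,200:380],(400,400)),cv2.resize(im2[130:250,230:410],(400,400))]))
```

```text
t 4.9833 pos [ 0.47580117 -0.24473354  0.14677194] yaw -55.637853358169885
(array([ 0.26,  0.16, 11.43]), [np.float64(0.02), np.float64(0.01), np.float64(0.95), 0.0])
```

View pics/s2.png

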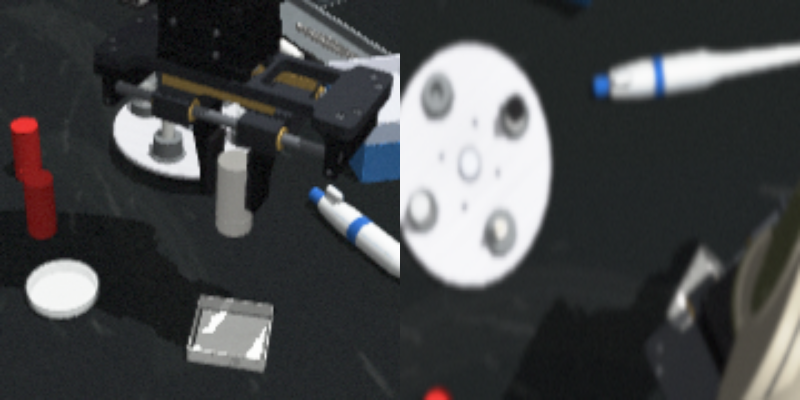

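The cap hangs straight in the grip and the electrode is still in its socket, at crop right (497,230). The boat hasn't moved: its rim centre in the scene view is about (304,310).

Run:
```python
from h import *
i=r.camera_info('scene');print(onz(i,304.2,309.9,.011))
```

```text
[ 0.47607334 -0.24808765  0.011     ]
```

Request:
arm_command(moves=[0.26,0.16,1,0,0,0,1.8,0,0,0,2,0,0,0,2,0,0,0,1.4,0,0,0,0.8,0,0,0,0.5,0,0,0,0.4,0,0,0,0,0,0,0,0,0])

```text
time: 5.92
ee_pos: [0.4805, -0.2442, 0.0494]
eef_rot: [0.955, 0.296, 0.0, 0.0]
ft_force: [0.9, -0.0, 0.0]
width: 0.0267
grip_force: 8.0
```

Request:
arm_command(moves=[-0.1,0.1,0.5,0,0,0,0.4,0,0,0,0.3,0,0,0,0.3,0,0,0,0.2,0,0,0,0.1,0,0,0,0,0,0,0,0,0])

```text
time: 6.58
ee_pos: [0.4798, -0.2455, 0.0309]
eef_rot: [0.955, 0.296, 0.0, -0.0]
ft_force: [-0.5, 0.2, 0.1]
width: 0.0265
grip_force: 8.0
```

Request:
arm_command(moves=[0,0,0.1,0,0,0,0,0,0,0,0,0])

```text
time: 6.83
ee_pos: [0.4801, -0.2458, 0.0304]
eef_rot: [0.955, 0.296, 0.0, 0.0]
ft_force: [-1.2, 0.5, 4.6]
width: 0.0271
grip_force: 8.0
```

Request:
arm_command(moves=[0,0,0,0,0,0,0,0,0,0,0,0,0,0,0,0,0,0,0,0], fingers=55)

```text
time: 7.25
ee_pos: [0.4797, -0.2454, 0.0298]
eef_rot: [0.955, 0.296, -0.0, -0.0]
ft_force: [-0.1, 0.2, 0.1]
width: 0.0461
grip_force: 0.0
```

Request:
arm_command(moves=[0,0,-0.8,0,0,0,-1.5,0,0,0,-2.5,0,0,0,-3,0,0,0,-3,0,0,0,-2,0,0,0,0,0])

```text
time: 7.83
ee_pos: [0.4817, -0.2468, 0.1626]
eef_rot: [0.955, 0.296, 0.003, 0.002]
ft_force: [0.5, -0.3, 0.1]
width: 0.0479
grip_force: 0.0
```

Run:
```python
from h import *
s=r.read_state();plan([.5226,-.0232,.16])
im=r.camera('scene')[:,:,::-1];w=r.camera('wrist')[:,:,::-1]
cv2.imwrite('pics/s3.png',np.hstack([cv2.resize(im[160:340,200:380],(400,400)),cv2.resize(w,(400,400))]))
t=r.camera_info('top');print(onz(t,497/400*180+0,0,0)[:0])
u,v=230+(499-400)*180/400,130+233*120/400;print('electrode',u,v,onz(t,u,v,.08))
```

```text
t 7.8333 pos [ 0.48168929 -0.24679153  0.16264946] yaw -55.56826711289744
(array([ 16.02, -16.13,   0.26]), [np.float64(1.33), np.float64(-1.34), np.float64(0.02), 0.0])
[]
electrode 274.55 199.9 [ 0.52019992 -0.023222    0.08      ]
```

View pics/s3.png

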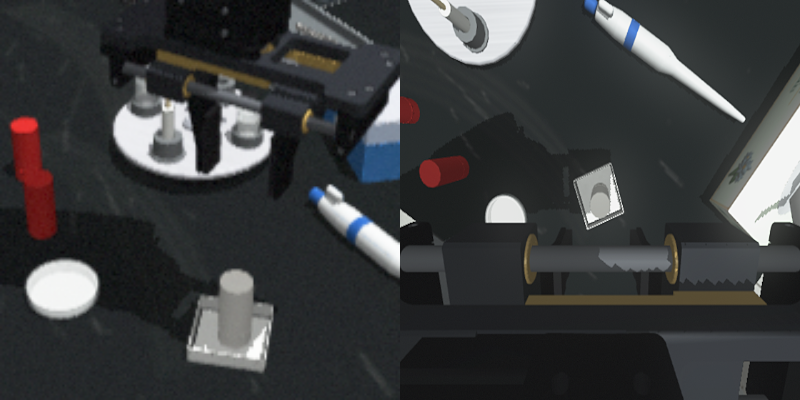

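The cap stands upright in the middle of the boat (left crop 236,310). The electrode stands in its socket (left crop 167,130). I'm going back above it.

Request:
arm_command(moves=[0.8,-0.8,0,0,1.6,-1.6,0,0,2.2,-2.2,0,0,2.4,-2.4,0,0,2.4,-2.4,0,0,2.4,-2.4,0,0,2.1,-2.1,0.1,0,1.4,-1.5,0.1,0,0.7,-0.7,0,0,0,0,0,0,0,0,0,0])

```text
time: 8.85
ee_pos: [0.5201, -0.0233, 0.1554]
eef_rot: [0.955, 0.296, -0.001, 0.0]
ft_force: [0.5, -1.2, -0.3]
width: 0.0478
grip_force: 0.0
```

Run:
```python
from h import *
plan([.5215,-.0232,.055])
i=r.camera_info('wrist');w=r.camera('wrist')[:,:,::-1]
cv2.imwrite('pics/w4.png',cv2.resize(w[40:280,180:400],(660,600))[:600])
print(proj(i,[.5215,-.0232,.102]),proj(i,[.5215,-.0232,.05]),proj(i,[.5704,.0104,.028]))
```

```text
t 8.85 pos [ 0.52014039 -0.0232767   0.15541401] yaw -55.54632765599739
(array([ 0.13,  0.07, 10.04]), [np.float64(0.01), np.float64(0.01), np.float64(0.84), 0.0])
(np.float64(281.5325357143253), np.float64(226.65956933155834)) (np.float64(281.38640276515537), np.float64(211.3059530452571)) (np.float64(281.3410482344113), np.float64(146.98904285169095))
```

View pics/w4.png

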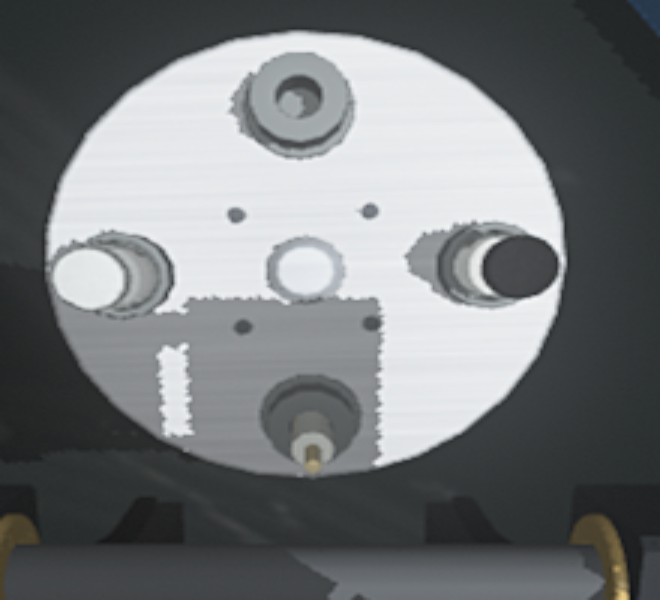

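The pin tip shows at about (284,228) and was predicted at (281,227), so it's within 2 mm. Descending.

Request:
arm_command(moves=[0.1,0.2,1.5,0,0,0,2.2,0,0,0,2.2,0,0,0,2,0,0,0,1.3,0,0,0,0.7,0,0,0,0.3,0,0,0,0,0,0,0,0,0])

```text
time: 9.65
ee_pos: [0.523, -0.024, 0.0547]
eef_rot: [0.955, 0.296, 0.0, 0.0]
ft_force: [0.2, -0.5, -0.2]
width: 0.0476
grip_force: 0.0
```

Request:
arm_command(moves=[0,0,0,0,0,0,0,0,0,0,0,0,0,0,0,0,0,0,0,0,0,0,0,0,0,0,0,0,0,0,0,0,0,0,0,0], fingers=4, squeeze=8)

```text
time: 10.4
ee_pos: [0.5226, -0.0233, 0.054]
eef_rot: [0.955, 0.296, 0.0, -0.0]
ft_force: [-0.3, 0.1, 1.2]
width: 0.0118
grip_force: 8.0
```

Request:
arm_command(moves=[0,0,-0.3,0,0,0,-0.5,0,0,0,-0.5,0,0,0,-0.3,0,0,0,0,0,0,0,0,0])

```text
time: 10.9
ee_pos: [0.5228, -0.0232, 0.0702]
eef_rot: [0.955, 0.296, 0.0, -0.0]
ft_force: [-0.1, 0.4, -0.6]
width: 0.0116
grip_force: 8.0
```

Request:
arm_command(moves=[-0.4,0,0,0,-0.4,0,0,0,-0.4,0,0,0,-0.4,0,0.1,0,-0.5,0,0.1,0,0,0,0,0,0,0,0,0], squeeze=4)

```text
time: 11.48
ee_pos: [0.5047, -0.0355, 0.0678]
eef_rot: [0.955, 0.296, -0.0, -0.0]
ft_force: [-0.1, -0.4, -0.6]
width: 0.0122
grip_force: 4.0
```

Run:
```python
from h import *
im=r.camera('scene')[:,:,::-1];w=r.camera('wrist')[:,:,::-1]
cv2.imwrite('pics/s5.png',np.hstack([cv2.resize(im[160:260,225:345],(480,400),interpolation=2),cv2.resize(w[100:300,200:360],(320,400))]))
```

```text
(no output)
```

View pics/s5.png

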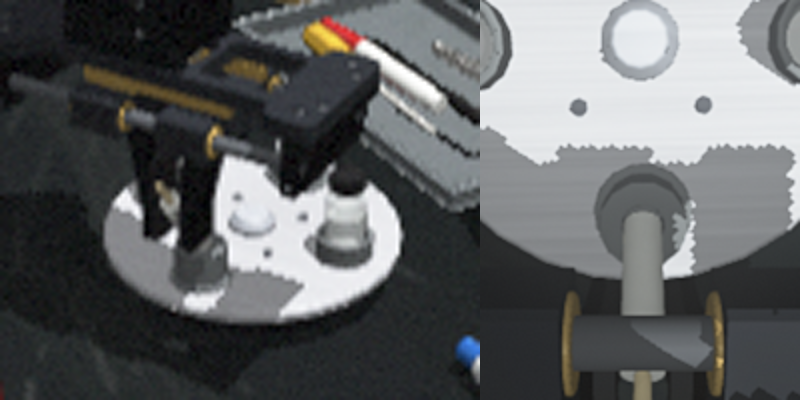

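It's pivoting as planned: the shaft leans outward with its face end at the socket mouth (right crop 643,220). Carrying on along the arc.

Request:
arm_command(moves=[-0.5,0,0.2,0,-0.4,0,0.3,0,-0.4,0,0.3,0,-0.4,0,0.4,0,-0.3,0,0.4,0,-0.2,0,0.4,0,-0.2,0,0.4,0,-0.1,0,0.4,0,0,0,0.3,0,0,0,0,0,0,0,0,0])

```text
time: 12.5
ee_pos: [0.4844, -0.0494, 0.0367]
eef_rot: [0.955, 0.296, -0.0, 0.0]
ft_force: [0.5, -0.5, 0.3]
width: 0.0115
grip_force: 4.0
```

Run:
```python
from h import *
im=r.camera('scene')[:,:,::-1];w=r.camera('wrist')[:,:,::-1]
cv2.imwrite('pics/s6.png',np.hstack([cv2.resize(im[160:260,225:345],(480,400),interpolation=2),cv2.resize(w[100:300,200:360],(320,400))]))
```

```text
(no output)
```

View pics/s6.png

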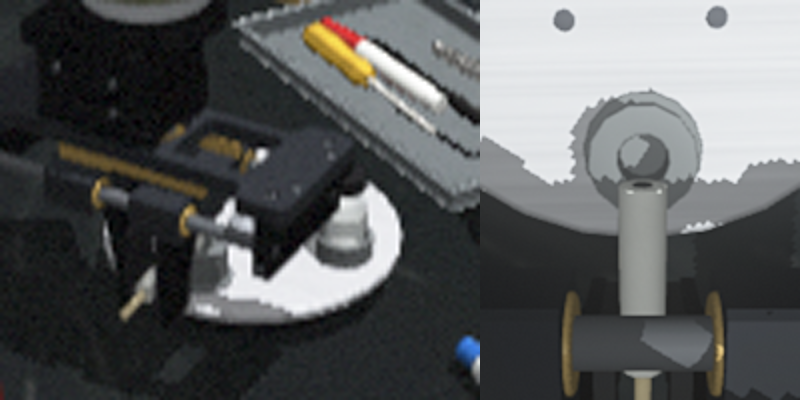

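Request:
arm_command(moves=[0,0,0,0,0,0,0,0,0,0,0,0,0,0,-0.5,0,0,0,-1,0,0,0,-2,0,0,0,-3,0,0,0,-3,0,0,0,-3.5,0,0,0,-3.5,0,0,0,-3,0], squeeze=20)

```text
time: 13.52
ee_pos: [0.4846, -0.0499, 0.2353]
eef_rot: [0.955, 0.296, 0.001, 0.0]
ft_force: [1.0, -0.1, -1.1]
width: 0.0117
grip_force: 20.0
```

Request:
arm_command(moves=[0,0,-2,0,0,0,-0.8,0,0,0,0,0,0,0,0,0,0,0,0,0,0,0,0,0])

```text
time: 14.02
ee_pos: [0.4839, -0.0494, 0.2586]
eef_rot: [0.955, 0.296, -0.001, -0.0]
ft_force: [0.5, 1.0, -0.7]
width: 0.0113
grip_force: 20.0
```

Run:
```python
from h import *
im=r.camera('scene')[:,:,::-1]
s=r.read_state();i=r.camera_info('scene');e=s['ee_pos']+[0,0,.019]
o=np.array([-.824,-.566,0]);
print(s['ee_pos'],s['width'])
for a in(-40,-20,0,20,40):
  d=o*np.cos(np.radians(a))+[0,0,np.sin(np.radians(a))]
  print(a,proj(i,e+d*.01),proj(i,e+d*.03),proj(i,e-d*.043))
u,v=map(int,proj(i,e));x,y=u-50,v-40
print(x,y)
cv2.imwrite('pics/s7.png',np.hstack([cv2.resize(im[y:y+80,x:x+100],(500,400),interpolation=2),cv2.resize(im[:,:][150:350,200:350],(300,400))]))
```

```text
[ 0.48398485 -0.04937698  0.25870542] 0.011426698854822937
-40 (np.float64(259.0259230196688), np.float64(133.5531329540906)) (np.float64(254.56796500657833), np.float64(143.23207164626132)) (np.float64(270.6314261982872), np.float64(108.35573238912471))
-20 (np.float64(258.46109088828536), np.float64(132.31839680810904)) (np.float64(252.80404121143735), np.float64(139.58819027699911)) (np.float64(272.8108957442753), np.float64(113.8776682338379))
0 (np.float64(258.23060186305406), np.float64(130.64129559060052)) (np.float64(252.05031498104242), np.float64(134.52911480975925)) (np.float64(273.5878219939024), np.float64(120.98056353763621))
20 (np.float64(258.3657454451799), np.float64(128.72566137311946)) (np.float64(252.43056527228546), np.float64(128.67731639011578)) (np.float64(272.92563551898866), np.float64(128.84425889124847))
40 (np.float64(258.85161147936185), np.float64(126.80847084927318)) (np.float64(253.91260672486794), np.float64(122.79311944385722)) (np.float64(270.9244326619397), np.float64(136.62352912770308))
211 88
```

View pics/s7.png

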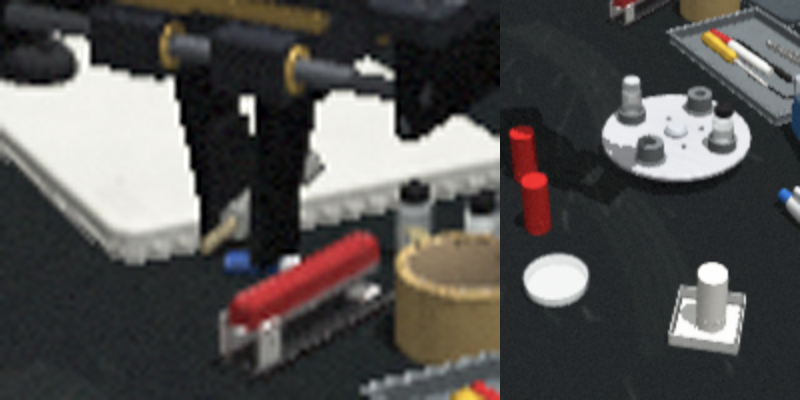

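The electrode is within about 5° of level: pin tip at scene (252,137) and face at (274,121), against (252,134.5) and (274,121) for exactly level. It's held at z of about 0.28 m. The cap stands in the boat and both vials are in their cups.

```bash
python3 -c "
from bench import r
print(r.close_job())"
```

```text
the job is handed in; nothing more can be done
None
```

I handed the job in at about 14 s, but `close_job` gave no verdict: the cap stands upright in the boat, the electrode is held within about 5° of level at about 0.28 m, and both vials are in their cups.

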